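Snug the wrench on the clamp nut and tighten it

ROBOT

A 6-joint arm with a two-finger parallel gripper is mounted at the origin on the work surface. World frame = base frame: x ahead of the robot, y to its left, z up, the work surface at z = 0. Lengths are in mm, angles in rad, forces in N, time in s.
With the tool pointing down it reaches from about 350 to 975 mm from the base axis. Payload 7.1 kg.
Tool frame: the origin (TCP) lies at the very end of the fingers, on their centre line; the grasp point (between the pads) lies 19 mm behind it; y points along the fingers, x is the direction in which the jaws open and shut, and the axes are right-handed (so a half turn about y gives the same grasp; the last joint's range is limited). The gripper opens to 88 mm and grips with 3 to 60 N. Pads are 20 mm wide; open, the fingers measure 115 mm over their backs; the gripper's body (75 mm by 178 mm) begins 61 mm behind the grasp point.
Start: joints at [-1.128, 0.423, 1.63, -0, 1.089, -0.019], TCP at [278.489, -559.507, 222.675] pointing down, gripper open.
Joint ranges: [-3, 3], [-0.9, 2.11], [0.09, 2.58], [-1.31, 4.45], [0.11, 2.69], [-2.54, 2.54]. Speed limits (rad/s): [2.39, 2.39, 3.01, 3.14, 3.14, 3.14].

INTERFACE

Orientations are given as a rotation vector (axis times angle).
In Python, from workcell import ctrl gives the robot as it stands. The module is installed in compiled form; this text tells all that it offers.
- The arm moves only by the tool jog_arm, never from a script. Its argument "steps" is a list of rows, each an object with "turn": the turn, a rotation vector about the world's x, y, z scaled (see below), a list of three; "dp": the shift along the world's x, y, z scaled (see below), a list of three; "claw": the opening, from 0 (shut) to 1 (fully open). In form: [{"turn": [wx, wy, wz], "dp": [x, y, z], "claw": claw}, ...]. A call has 1 to 12 rows; each row is the pose to reach, as a shift and turn from the pose measured when the call began, turning the shorter way round; what a row does not reach only later rows make up. The controller multiplies each number of a shift by 80 mm and each number of a turn by pi rad. A row lasts 1/12 s, in which the tool goes at most 41.7 mm and 7.16 degrees, less where a joint would pass 70% of its speed; a pose out of reach is approached as far as the arm can. A call with a number of a shift or a turn outside -1 to 1 is refused whole. A call with a gripper value outside its range is refused whole. The fingers move at their own pace and stop on an object; the grip force is fixed at half the most. Time passes only in rows, so rows that repeat a pose let the fingers close. It gives the time, the measured TCP pose, the force and the opening at its end, in the units of the state.
- ctrl.get_obs(): the state, without advancing time (a new reading comes with each control period).
- ctrl.get_image(name): name is "side" or "top"; returns a dict with "img" (420x560x3 uint8, red, green, blue), "range_z" (420x560 float32, mm along the optical axis (not along the pixel's ray), 0 where there is no reading), "fovy" (degrees; the focal length in pixels is half the picture's height over the tangent of half this angle, whatever the lens; pixels are square), "cx", "cy" (the principal point, pixels), "camera_from_world" (4x4, takes a point from world to camera coordinates). Camera axes: x right, y down, z forward; pixel columns grow to the right and rows downward; lengths in mm; the calibration is good to about 2 mm. A picture is of the moment at which its call begins.
- ctrl.close_job(): hands the job in, once; it reports no verdict.
The state is a dict: "t": time; "qpos": joint angles; "qvel": joint speeds; "joint_torque": joint torques, N m; "ee_pos": TCP position; "orientation": TCP orientation; "ft_force": force on the tool from outside, world axes, zero at the start; "moment": the same for the moment, N m; "width": finger opening in mm.
Only numpy, scipy, OpenCV 4.12 (cv2) and the standard library are available. Lean on these libraries where they do the work, as an engineer would, in place of code of your own. Each camera call takes 0.05 s, during which the arm holds its last target.

TASK

On the clamp that holds down a black battery pack, an adjustable wrench sits loosely on the clamp's nut. Roll its worm with a fingertip until the jaws just fit the nut, then swing the handle clockwise until it comes up against the upright stop pin, so that the nut turns with it. Leave the spare adjustable wrench lying on the table alone.

Things in the scene. Friction and masses are not known exactly. Their poses are not given: they have to be found in the camera images.
- worm_top (a point): Top of the worm, a knurled dark roller 27 mm across, 22 wide, 48 mm from the nut's axis in the head of the wrench on the nut. 113 mm above the table; head around it 106, jaw tops 109 (25 mm off), stud 112. x: along the handle away from the nut; z up; axle along y. Friction turns it: press a shut fingertip on it (5-15 N) and drag along +x; 13.5 mm closes 1 rad. More drag or strokes do no harm.
- handle (a point): Point on the wrench handle's axis, 145 mm from the nut's axis, mid-thickness, 99 mm above the table; axes as the worm's. Flat bar 24 wide, 12 thick, free from 80 to 195 mm out; under and beside it nothing over 40 mm high but the stop pin. The wrench turns level about the nut's axis and cannot lift off. It swings 0.70 rad clockwise from above to the stop pin; about 3 to 4 N here moves it.
- nut_top (a point): Centre of the hexagonal clamp nut's top (nut 30 mm across flats, 24 mm high), on the upright axis about which nut and wrench turn, 110 mm above the table; it does not move.
- stop_pin (a point): Centre of the top of the upright stop pin (12 mm diameter, top 108 mm above the table), fixed to the base plate 87 mm from the nut's axis. The handle's side meets it at the end of the swing.
- worm (a joint): Turn of the worm, rad: 0 with the jaws 9 mm wider than the fit, growing as they close by 6 mm per rad, 1.5 where they just fit the nut and it stops of itself (a fingertip then slides on it). Starts between 0 and 0.4; stays where it is left.
- nut (a joint): Turn of the nut in rad, clockwise seen from above, 0 at the start. With the jaws fitted it follows the wrench with a few degrees of play and reads about 0.65 when the handle is at the stop pin; with the jaws loose the wrench swings without it.
- spare_center (a point): Middle of the spare adjustable wrench, of the same kind (220 mm long, 27 mm high at its worm), that lies loose on the table and is to be left alone. x axis towards the end of its handle.

How it is judged:
By the outcome, as a careful person would: the job done as asked, in the order asked, and still so for the second after the job is handed in, with the robot touching nothing.
It also fails if it takes over 42 s, if anything falls off the work surface, if the arm or the gripper's body presses on something with over 40 N, if the wrist force passes 120 N, or if a joint passes its speed limit or range.

## Working session

There is one attempt and no reset: what is moved stays moved. The work goes in short steps, Python scripts to look and compute and a tool call to move; the robot and the scene stay as the last step left them, time stands still between calls to the robot, and variables do not carry over. Pictures are saved under pics/ and viewed, and the job is handed in when it is done.

Besides the shell and the picture viewer there is one more tool, called after "Request:" by a JSON object that holds its "name" and its "arguments", one argument or row to a line. jog_arm: Moves the arm, as the interface text tells. Its arguments: {"type":"object","properties":{"steps":{"type":"array","items":{"type":"object","properties":{"turn":{"type":"array","items":{"type":"number"}},"dp":{"type":"array","items":{"type":"number"}},"claw":{"type":"number"}}}}},"required":["steps"]}

```bash
mkdir -p pics; cat > h.py <<'E'
import numpy as np,cv2
from workcell import ctrl
def grab(n):
    d=ctrl.get_image(n); np.savez('/tmp/%s.npz'%n,**d); return d
def load(n): return dict(np.load('/tmp/%s.npz'%n))
def world(d,u,v,z=None):
    f=210/np.tan(np.radians(float(d['fovy']))/2)
    r=np.array([(u-d['cx'])/f,(v-d['cy'])/f,1]); T=np.linalg.inv(d['camera_from_world'])
    if z is None:
        return T[:3,:3]@(r*d['range_z'][int(v),int(u)])+T[:3,3]
    w=T[:3,:3]@r; return T[:3,3]+w*(z-T[2,3])/w[2]
E
python3 - <<'E'
from h import *
for n in('top','side'):
    d=grab(n); cv2.imwrite('pics/%s0.png'%n,cv2.resize(d['img'][...,::-1],(800,600),interpolation=cv2.INTER_CUBIC)); print(d['fovy'],d['cx'],d['cy'],np.linalg.inv(d['camera_from_world']).round(2).tolist())
o=ctrl.get_obs();print(o)
E
```

```text
45.27525721327077 283.1826179160012 209.03911799465016 [[-0.02, -0.99, 0.16, 427.73], [-1.0, 0.03, 0.02, -86.39], [-0.02, -0.16, -0.99, 928.0], [0.0, 0.0, 0.0, 1.0]]
55.571871114477176 281.9706295366494 202.08218954794447 [[0.99, -0.13, 0.12, 484.63], [-0.17, -0.65, 0.74, -642.03], [-0.02, -0.75, -0.66, 627.06], [0.0, 0.0, 0.0, 1.0]]
{'t': 0.1, 'qpos': array([-1.12798657e+00,  4.23756478e-01,  1.63059192e+00, -2.34529630e-05,
        1.08857783e+00, -1.90117223e-02]), 'qvel': array([ 0.0015713 ,  0.00068204, -0.00299468,  0.00095777, -0.00065398,
       -0.00057166]), 'joint_torque': array([ 2.53917751e-04, -5.45611238e+01, -2.74323785e+01,  6.45713601e-02,
        1.88840559e-02, -6.41519409e-05]), 'ee_pos': array([ 278.28960615, -559.08192358,  221.99289016]), 'orientation': array([-1.39225321,  0.86349214, -0.86163845]), 'ft_force': array([ 0.62253628, -0.0414793 , -0.65467622]), 'moment': array([-0.03837631,  0.00231477,  0.03662952]), 'width': 87.79419265932434}
```

View pics/top0.png

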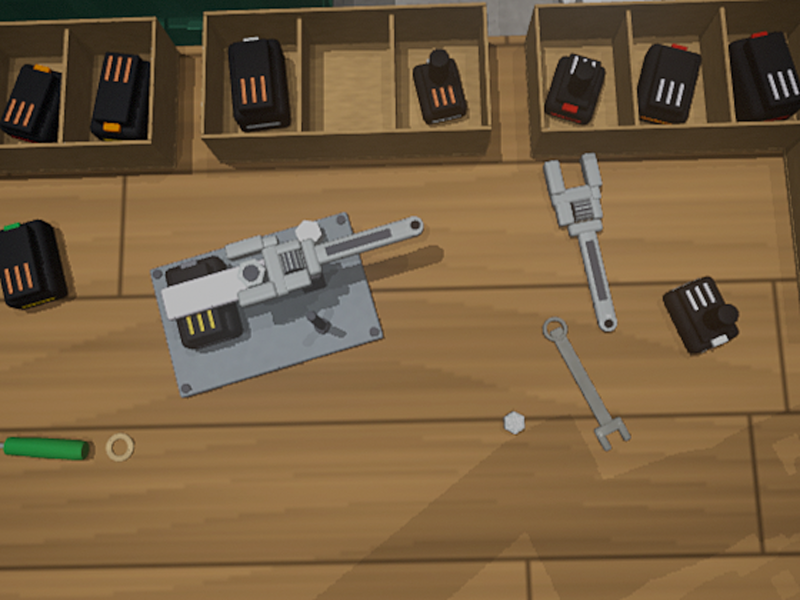

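View pics/side0.png

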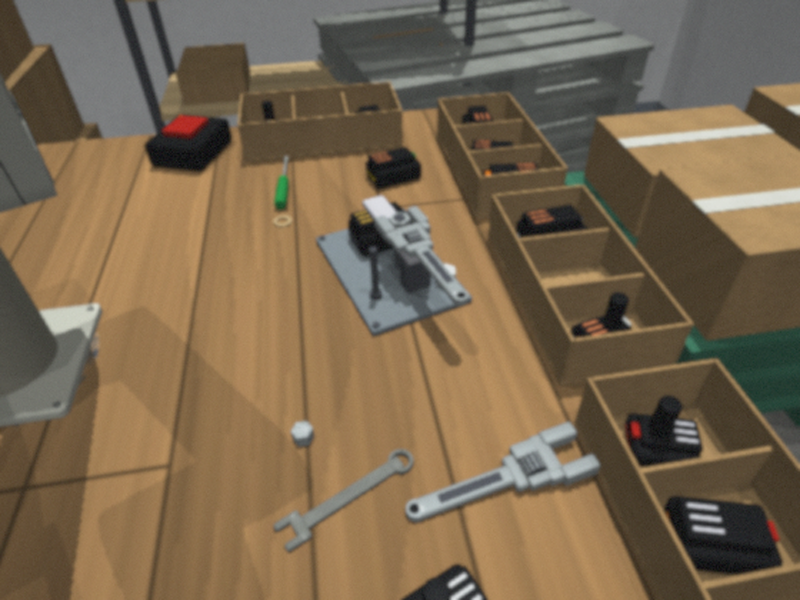

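```bash
python3 - <<'E'
from h import *
d=load('top'); c=d['img'][135:245,150:310,::-1]; cv2.imwrite('pics/topc.png',cv2.resize(c,(800,550),interpolation=cv2.INTER_CUBIC))
d=load('side'); c=d['img'][125:235,215:345,::-1]; cv2.imwrite('pics/sidec.png',cv2.resize(c,(700,592),interpolation=cv2.INTER_CUBIC))
E
```

```text
(no output)
```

View pics/topc.png

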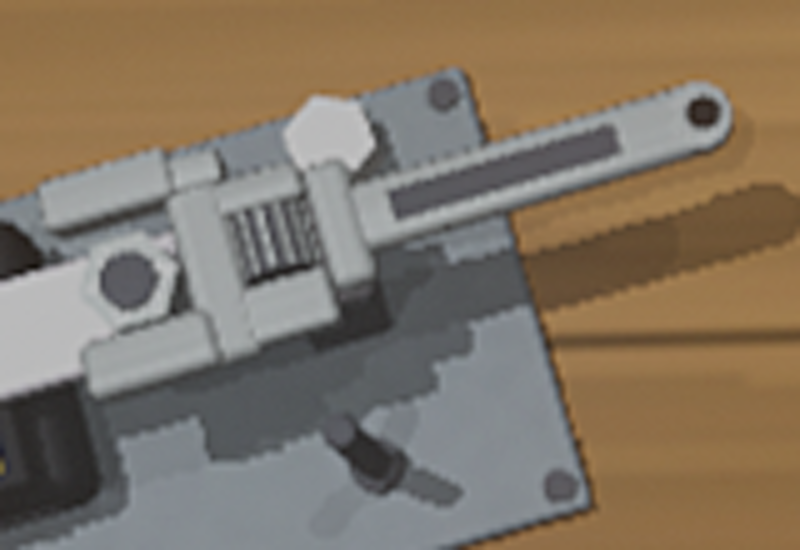

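View pics/sidec.png

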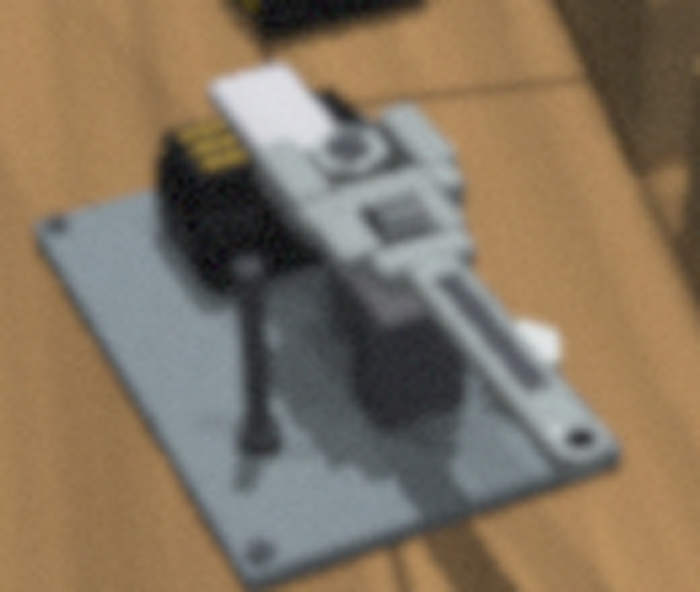

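```bash
python3 - <<'E'
from h import *
d=load('top');P={}
for n,x,y,z in(('stud',128,280,112),('worm',272,239,113),('hole',703,111,105),('bar',505,172,105),('pin',343,427,108)):
    u,v=150+x/5,135+y/5;P[n]=world(d,u,v,z);print(n,P[n].round(1),world(d,u,v).round(1))
s=P['stud']
for k in P: e=P[k]-s;print(k,np.hypot(e[0],e[1]).round(1),np.degrees(np.arctan2(e[1],e[0])).round(2))
d=load('side')
for n,x,y,z in(('stud',348,147,112),('worm',402,214,113),('hole',580,438,105),('pin',250,265,108)):
    u,v=215+x/5.385,125+y/5.385;print(n,world(d,u,v,z).round(1))
from scipy.spatial.transform import Rotation as R
print(R.from_rotvec(ctrl.get_obs()['orientation']).as_matrix().round(3))
E
```

```text
stud [597.7 108.5 112. ] [597.5 108.2 113.2]
worm [610.1  60.3 113. ] [610.1  60.3 113. ]
hole [652.1 -83.9 105. ] [651.3 -83.9 107.6]
bar [632.8 -16.8 105. ] [632.7 -16.9 105.6]
pin [547.2  37.5 108. ] [546.9  37.2 109.9]
stud 0.0 0.0
worm 49.7 -75.56
hole 199.9 -74.22
bar 130.1 -74.35
pin 87.2 -125.46
stud [600.4 108.7 112. ]
worm [613.7  55.5 113. ]
hole [653.6 -81.9 105. ]
pin [549.1  40.1 108. ]
[[ 0.446 -0.001  0.895]
 [-0.895  0.001  0.446]
 [-0.001 -1.     0.   ]]
```

Request:
{"name": "jog_arm", "arguments": {
  "steps": [
    {"turn": [0, 0, -0.03], "dp": [0.25, 0.45, 0], "claw": 0},
    {"turn": [0, 0, -0.06], "dp": [0.5, 0.9, 0], "claw": 0},
    {"turn": [0, 0, -0.06], "dp": [0.53, 1, 0], "claw": 0}
  ]
}}

```text
t: 0.35
ee_pos: [321.9, -474.7, 221.1]
orientation: [-1.321, 1.011, -1.005]
ft_force: [0.7, 0.2, -0.9]
width: 71.2
```

Request:
{"name": "jog_arm", "arguments": {
  "steps": [
    {"turn": [0, 0, 0], "dp": [0.25, 0.48, 0], "claw": 0},
    {"turn": [0, 0, 0], "dp": [0.51, 0.98, 0], "claw": 0}
  ]
}}

```text
t: 0.52
ee_pos: [358.2, -404.2, 220.8]
orientation: [-1.321, 1.012, -1.005]
ft_force: [0.9, 0.4, -0.1]
width: 57.5
```

Request:
{"name": "jog_arm", "arguments": {
  "steps": [
    {"turn": [0, 0, 0], "dp": [0.25, 0.48, 0], "claw": 0},
    {"turn": [0, 0, 0], "dp": [0.51, 0.98, 0], "claw": 0}
  ]
}}

```text
t: 0.68
ee_pos: [396.7, -329.1, 220.6]
orientation: [-1.321, 1.012, -1.005]
ft_force: [1.2, -0.2, -0.5]
width: 44.7
```

Request:
{"name": "jog_arm", "arguments": {
  "steps": [
    {"turn": [0, 0, 0], "dp": [0.25, 0.48, 0], "claw": 0},
    {"turn": [0, 0, 0], "dp": [0.51, 0.98, 0], "claw": 0}
  ]
}}

```text
t: 0.85
ee_pos: [434.8, -254.8, 220.6]
orientation: [-1.322, 1.011, -1.004]
ft_force: [1.0, -0.9, 0.9]
width: 31.7
```

Request:
{"name": "jog_arm", "arguments": {
  "steps": [
    {"turn": [0, 0, 0], "dp": [0.25, 0.48, 0], "claw": 0},
    {"turn": [0, 0, 0], "dp": [0.51, 0.98, 0], "claw": 0}
  ]
}}

```text
t: 1.02
ee_pos: [472.9, -180.6, 220.6]
orientation: [-1.322, 1.011, -1.003]
ft_force: [0.1, -0.9, -0.2]
width: 18.1
```

Request:
{"name": "jog_arm", "arguments": {
  "steps": [
    {"turn": [0, 0, 0], "dp": [0.25, 0.48, 0], "claw": 0},
    {"turn": [0, 0, 0], "dp": [0.51, 0.98, 0], "claw": 0}
  ]
}}

```text
t: 1.18
ee_pos: [511.1, -106.4, 220.6]
orientation: [-1.323, 1.01, -1.002]
ft_force: [0.6, -0.2, 0.2]
width: 4.7
```

Request:
{"name": "jog_arm", "arguments": {
  "steps": [
    {"turn": [0, 0, 0], "dp": [0.3, 0.5, 0], "claw": 0},
    {"turn": [0, 0, 0], "dp": [0.6, 1, 0], "claw": 0},
    {"turn": [0, 0, 0], "dp": [0.6, 1, 0], "claw": 0}
  ]
}}

```text
t: 1.43
ee_pos: [561.5, -22.3, 220.7]
orientation: [-1.323, 1.006, -1.0]
ft_force: [0.4, -0.5, -0.2]
width: 0.3
```

Request:
{"name": "jog_arm", "arguments": {
  "steps": [
    {"turn": [0, 0, 0], "dp": [0.3, 0.5, -0.4], "claw": 0},
    {"turn": [0, 0, 0], "dp": [0.6, 1, -0.6], "claw": 0},
    {"turn": [0, 0, 0], "dp": [0.6, 1, -0.8], "claw": 0},
    {"turn": [0, 0, 0], "dp": [0.6, 1, -0.8], "claw": 0}
  ]
}}

```text
t: 1.77
ee_pos: [608.8, 60.5, 152.0]
orientation: [-1.328, 1.007, -0.993]
ft_force: [-0.7, -0.2, -0.0]
width: 0.3
```

```bash
python3 - <<'E'
from h import *
o=ctrl.get_obs();print(o['ee_pos'],o['ft_force'],o['width'],o['t'])
d=grab('side'); c=d['img'][85:235,215:345,::-1]; cv2.imwrite('pics/sidec2.png',cv2.resize(c,(520,600),interpolation=cv2.INTER_CUBIC))
E
```

```text
[608.81498524  60.4880424  151.97303298] [-0.74634402 -0.18877359 -0.03379842] 0.3228116956695287 1.7667
```

View pics/sidec2.png

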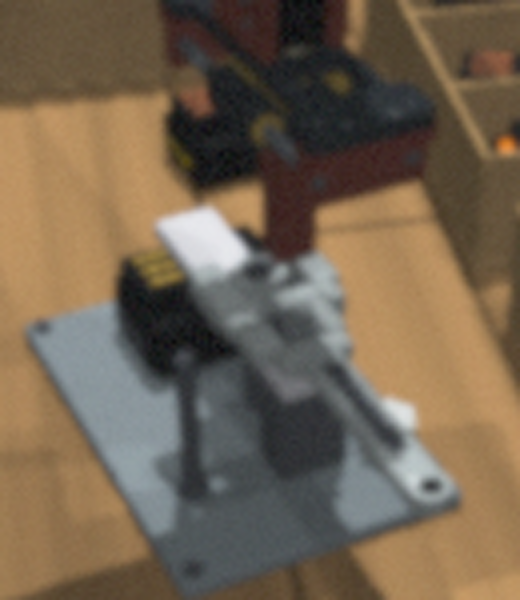

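Request:
{"name": "jog_arm", "arguments": {
  "steps": [
    {"turn": [0, 0, 0], "dp": [0.012, 0.12, -0.2], "claw": 0},
    {"turn": [0, 0, 0], "dp": [0.012, 0.12, -0.4], "claw": 0},
    {"turn": [0, 0, 0], "dp": [0.012, 0.12, -0.45], "claw": 0},
    {"turn": [0, 0, 0], "dp": [0.012, 0.12, -0.46], "claw": 0}
  ]
}}

```text
t: 2.15
ee_pos: [608.3, 67.1, 116.5]
orientation: [-1.329, 1.008, -0.994]
ft_force: [-0.5, 0.4, 1.0]
width: 0.2
```

Request:
{"name": "jog_arm", "arguments": {
  "steps": [
    {"turn": [0, 0, 0], "dp": [0, 0, -0.01], "claw": 0},
    {"turn": [0, 0, 0], "dp": [0, 0, -0.02], "claw": 0},
    {"turn": [0, 0, 0], "dp": [0, 0, -0.02], "claw": 0}
  ]
}}

```text
t: 2.4
ee_pos: [608.8, 66.5, 116.0]
orientation: [-1.328, 1.008, -0.995]
ft_force: [-0.2, -0.3, 0.1]
width: 0.6
```

Request:
{"name": "jog_arm", "arguments": {
  "steps": [
    {"turn": [0, 0, 0], "dp": [0.01, 0.04, -0.01], "claw": 0},
    {"turn": [0, 0, 0], "dp": [0.01, 0.04, -0.03], "claw": 0},
    {"turn": [0, 0, 0], "dp": [0.01, 0.04, -0.03], "claw": 0}
  ]
}}

```text
t: 2.65
ee_pos: [609.8, 69.8, 113.8]
orientation: [-1.328, 1.007, -0.995]
ft_force: [-0.6, 0.8, 0.2]
width: 0.6
```

```bash
python3 - <<'E'
from h import *
for i in range(2):
    o=ctrl.get_obs();print(o['ee_pos'],o['ft_force'],o['width'],o['t'])
E
```

```text
[609.79832913  69.78768786 113.80895311] [-0.62894757  0.8143809   0.23337346] 0.6067305816291968 2.65
[609.79832913  69.78768786 113.80895311] [-0.62894757  0.8143809   0.23337346] 0.6067305816291968 2.65
```

Request:
{"name": "jog_arm", "arguments": {
  "steps": [
    {"turn": [0, 0, 0], "dp": [0, 0, -0.01], "claw": 0},
    {"turn": [0, 0, 0], "dp": [0, 0, -0.02], "claw": 0},
    {"turn": [0, 0, 0], "dp": [0, 0, -0.02], "claw": 0}
  ]
}}

```text
t: 2.9
ee_pos: [610.0, 69.9, 112.5]
orientation: [-1.328, 1.007, -0.995]
ft_force: [-1.5, 0.5, 3.7]
width: 0.5
```

Request:
{"name": "jog_arm", "arguments": {
  "steps": [
    {"turn": [0, 0, 0], "dp": [0, 0, -0.01], "claw": 0},
    {"turn": [0, 0, 0], "dp": [0, 0, -0.015], "claw": 0}
  ]
}}

```text
t: 3.07
ee_pos: [610.2, 70.0, 111.9]
orientation: [-1.327, 1.006, -0.996]
ft_force: [-1.7, -0.1, 9.3]
width: 0.5
```

Request:
{"name": "jog_arm", "arguments": {
  "steps": [
    {"turn": [0, 0, 0], "dp": [0.003, -0.012, -0.012], "claw": 0},
    {"turn": [0, 0, 0], "dp": [0.01, -0.036, -0.012], "claw": 0},
    {"turn": [0, 0, 0], "dp": [0.017, -0.06, -0.012], "claw": 0},
    {"turn": [0, 0, 0], "dp": [0.024, -0.085, -0.012], "claw": 0}
  ]
}}

```text
t: 3.4
ee_pos: [612.8, 63.8, 112.6]
orientation: [-1.326, 1.005, -0.996]
ft_force: [-2.9, 1.3, 14.0]
width: 0.7
```

Request:
{"name": "jog_arm", "arguments": {
  "steps": [
    {"turn": [0, 0, 0], "dp": [0.005, -0.024, -0.012], "claw": 0},
    {"turn": [0, 0, 0], "dp": [0.012, -0.048, -0.012], "claw": 0},
    {"turn": [0, 0, 0], "dp": [0.019, -0.072, -0.012], "claw": 0},
    {"turn": [0, 0, 0], "dp": [0.026, -0.096, -0.012], "claw": 0},
    {"turn": [0, 0, 0], "dp": [0.031, -0.115, -0.012], "claw": 0}
  ]
}}

```text
t: 3.82
ee_pos: [615.6, 54.6, 112.1]
orientation: [-1.325, 1.005, -0.996]
ft_force: [-1.1, 1.4, 3.8]
width: 0.7
```

```bash
python3 - <<'E'
from h import *
o=ctrl.get_obs();print(o['ee_pos'],o['ft_force'],o['moment'],o['width'],o['t'])
d=grab('side'); c=d['img'][125:235,215:345,::-1]; cv2.imwrite('pics/sidec3.png',cv2.resize(c,(700,592),interpolation=cv2.INTER_CUBIC))
E
```

```text
[615.60464906  54.64365032 112.14310934] [-1.14810086  1.40396287  3.84376059] [0.16673198 0.17729604 0.00510594] 0.7476132289530766 3.8167
```

View pics/sidec3.png

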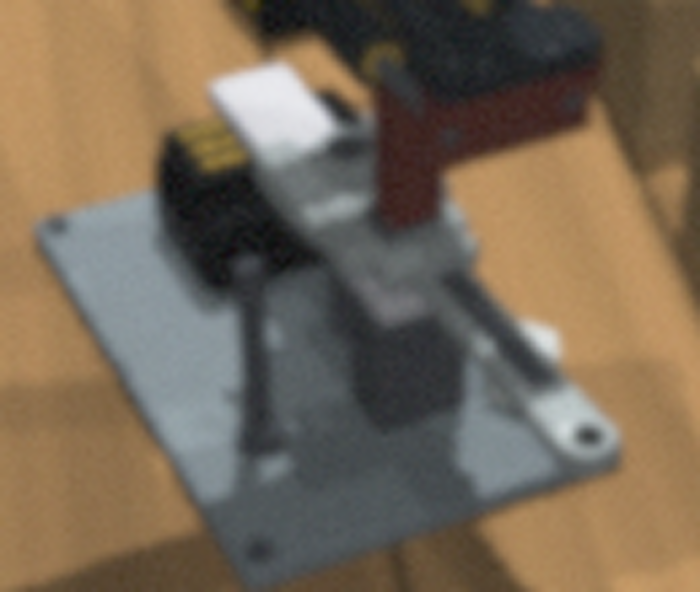

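Request:
{"name": "jog_arm", "arguments": {
  "steps": [
    {"turn": [0, 0, 0], "dp": [0, 0, 0.08], "claw": 0},
    {"turn": [0, 0, 0], "dp": [-0.03, 0.1, 0.08], "claw": 0},
    {"turn": [0, 0, 0], "dp": [-0.06, 0.21, 0.06], "claw": 0},
    {"turn": [0, 0, 0], "dp": [-0.06, 0.21, 0.02], "claw": 0},
    {"turn": [0, 0, 0], "dp": [-0.06, 0.21, 0], "claw": 0},
    {"turn": [0, 0, 0], "dp": [-0.06, 0.21, -0.012], "claw": 0}
  ]
}}

```text
t: 4.37
ee_pos: [610.6, 72.4, 111.8]
orientation: [-1.325, 1.005, -0.995]
ft_force: [-6.8, 3.8, 18.8]
width: 0.4
```

Request:
{"name": "jog_arm", "arguments": {
  "steps": [
    {"turn": [0, 0, 0], "dp": [0.006, -0.02, -0.006], "claw": 0},
    {"turn": [0, 0, 0], "dp": [0.014, -0.05, -0.006], "claw": 0},
    {"turn": [0, 0, 0], "dp": [0.022, -0.08, -0.006], "claw": 0},
    {"turn": [0, 0, 0], "dp": [0.031, -0.11, -0.006], "claw": 0}
  ]
}}

```text
t: 4.7
ee_pos: [613.3, 65.5, 112.5]
orientation: [-1.322, 1.006, -0.994]
ft_force: [-3.6, 10.3, 13.3]
width: 0.1
```

Request:
{"name": "jog_arm", "arguments": {
  "steps": [
    {"turn": [0, 0, 0], "dp": [0.008, -0.03, -0.008], "claw": 0},
    {"turn": [0, 0, 0], "dp": [0.017, -0.06, -0.008], "claw": 0},
    {"turn": [0, 0, 0], "dp": [0.025, -0.09, -0.008], "claw": 0},
    {"turn": [0, 0, 0], "dp": [0.034, -0.12, -0.008], "claw": 0}
  ]
}}

```text
t: 5.03
ee_pos: [616.4, 56.8, 112.2]
orientation: [-1.321, 1.006, -0.993]
ft_force: [-0.5, 2.1, 3.9]
width: 0.4
```

Request:
{"name": "jog_arm", "arguments": {
  "steps": [
    {"turn": [0, 0, 0], "dp": [0, 0, 0.08], "claw": 0},
    {"turn": [0, 0, 0], "dp": [-0.03, 0.1, 0.08], "claw": 0},
    {"turn": [0, 0, 0], "dp": [-0.065, 0.2, 0.06], "claw": 0},
    {"turn": [0, 0, 0], "dp": [-0.065, 0.2, 0.02], "claw": 0},
    {"turn": [0, 0, 0], "dp": [-0.065, 0.2, 0], "claw": 0},
    {"turn": [0, 0, 0], "dp": [-0.065, 0.2, -0.004], "claw": 0}
  ]
}}

```text
t: 5.53
ee_pos: [610.5, 73.6, 111.9]
orientation: [-1.321, 1.007, -0.992]
ft_force: [-3.3, 2.5, 7.1]
width: 0.5
```

Request:
{"name": "jog_arm", "arguments": {
  "steps": [
    {"turn": [0, 0, 0], "dp": [0.006, -0.02, -0.008], "claw": 0},
    {"turn": [0, 0, 0], "dp": [0.014, -0.05, -0.008], "claw": 0},
    {"turn": [0, 0, 0], "dp": [0.022, -0.08, -0.008], "claw": 0}
  ]
}}

```text
t: 5.78
ee_pos: [612.4, 69.3, 112.2]
orientation: [-1.319, 1.007, -0.99]
ft_force: [-1.8, 5.3, 9.1]
width: 0.3
```

Request:
{"name": "jog_arm", "arguments": {
  "steps": [
    {"turn": [0, 0, 0], "dp": [0.008, -0.03, -0.009], "claw": 0},
    {"turn": [0, 0, 0], "dp": [0.017, -0.06, -0.009], "claw": 0},
    {"turn": [0, 0, 0], "dp": [0.025, -0.09, -0.009], "claw": 0}
  ]
}}

```text
t: 6.03
ee_pos: [614.8, 64.0, 112.7]
orientation: [-1.316, 1.008, -0.989]
ft_force: [-2.0, 9.5, 10.9]
width: 0.5
```

Request:
{"name": "jog_arm", "arguments": {
  "steps": [
    {"turn": [0, 0, 0], "dp": [0.008, -0.03, -0.009], "claw": 0},
    {"turn": [0, 0, 0], "dp": [0.017, -0.06, -0.009], "claw": 0}
  ]
}}

```text
t: 6.2
ee_pos: [616.5, 60.1, 112.5]
orientation: [-1.315, 1.007, -0.989]
ft_force: [-0.9, 4.1, 5.0]
width: 0.5
```

Request:
{"name": "jog_arm", "arguments": {
  "steps": [
    {"turn": [0, 0, 0], "dp": [0, 0, 0.4], "claw": 0},
    {"turn": [0, 0, 0], "dp": [0.2, -0.2, 0.6], "claw": 0},
    {"turn": [0, 0, 0], "dp": [0.5, -0.6, 0.6], "claw": 0},
    {"turn": [0, 0, 0], "dp": [0.8, -0.95, 0.6], "claw": 0},
    {"turn": [0, 0, 0], "dp": [0.8, -0.95, 0.6], "claw": 0}
  ]
}}

```text
t: 6.62
ee_pos: [684.3, -20.4, 161.0]
orientation: [-1.312, 1.005, -0.995]
ft_force: [-1.2, -0.7, -0.1]
width: 0.7
```

```bash
python3 - <<'E'
from h import *
d=grab('top'); c=d['img'][135:245,150:310,::-1]; cv2.imwrite('pics/topc4.png',cv2.resize(c,(800,550),interpolation=cv2.INTER_CUBIC))
d=grab('side'); c=d['img'][125:235,215:345,::-1]; cv2.imwrite('pics/sidec4.png',cv2.resize(c,(700,592),interpolation=cv2.INTER_CUBIC))
E
```

```text
(no output)
```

View pics/topc4.png

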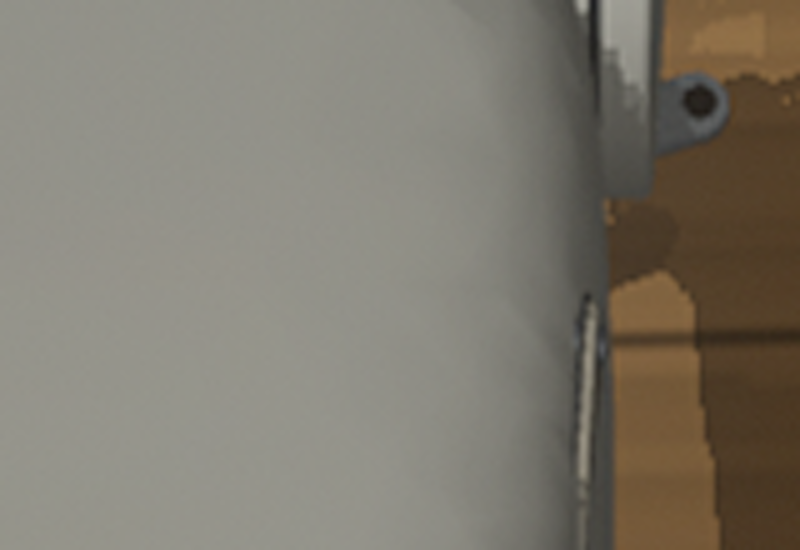

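View pics/sidec4.png

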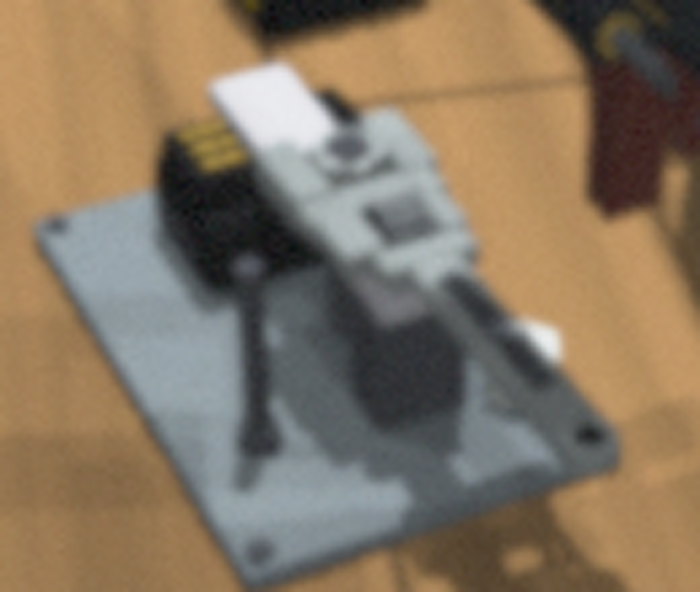

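Request:
{"name": "jog_arm", "arguments": {
  "steps": [
    {"turn": [0, 0, 0], "dp": [0, 0, -0.4], "claw": 0},
    {"turn": [0, 0, 0], "dp": [0, 0, -0.8], "claw": 0},
    {"turn": [0, 0, 0], "dp": [0, 0, -0.91], "claw": 0},
    {"turn": [0, 0, 0], "dp": [0, 0, -0.91], "claw": 0}
  ]
}}

```text
t: 7.05
ee_pos: [677.1, -15.9, 83.3]
orientation: [-1.319, 1.014, -0.985]
ft_force: [-0.6, 0.4, -0.1]
width: 0.7
```

```bash
python3 - <<'E'
from h import *
o=ctrl.get_obs();print(o['ee_pos'],o['qpos'].round(2),o['ft_force'])
p=o['ee_pos']
for th in(-74.4,-79.4,-84.4,-89.4,-94.4,-99.4,-104.4,-109.4,-112,-114.5,-116):
    t=np.radians(th);d=np.array([np.cos(t),np.sin(t)]);n=np.array([-d[1],d[0]])
    q=np.array([599,108.7])+140*d+22*n;print(th,q.round(1),((q-p[:2])/80).round(3),round((th+74.4)/180,3))
E
```

```text
[677.12059822 -15.90284736  83.33582031] [-0.05  0.67  1.57  0.02  0.91  1.23] [-0.64285481  0.42095032 -0.10521241]
-74.4 [657.8 -20.2] [-0.241 -0.054] 0.0
-79.4 [646.4 -24.9] [-0.384 -0.112] -0.028
-84.4 [634.6 -28.5] [-0.532 -0.157] -0.056
-89.4 [622.5 -31.1] [-0.683 -0.189] -0.083
-94.4 [610.2 -32.6] [-0.837 -0.208] -0.111
-99.4 [597.8 -33. ] [-0.991 -0.214] -0.139
-104.4 [585.5 -32.4] [-1.145 -0.206] -0.167
-109.4 [573.2 -30.7] [-1.298 -0.184] -0.194
-112 [567.  -29.3] [-1.377 -0.168] -0.209
-114.5 [561.  -27.8] [-1.452 -0.149] -0.223
-116 [557.4 -26.8] [-1.496 -0.136] -0.231
```

Request:
{"name": "jog_arm", "arguments": {
  "steps": [
    {"turn": [0, 0, 0], "dp": [-0.12, -0.03, 0], "claw": 0},
    {"turn": [0, 0, 0], "dp": [-0.2, -0.045, 0], "claw": 0},
    {"turn": [0, 0, 0], "dp": [-0.24, -0.054, 0], "claw": 0},
    {"turn": [0, 0, -0.009], "dp": [-0.29, -0.073, 0], "claw": 0},
    {"turn": [0, 0, -0.019], "dp": [-0.335, -0.093, 0], "claw": 0},
    {"turn": [0, 0, -0.028], "dp": [-0.384, -0.112, 0], "claw": 0}
  ]
}}

```text
t: 7.55
ee_pos: [647.8, -24.4, 85.1]
orientation: [-1.28, 1.078, -1.054]
ft_force: [3.6, 2.3, -1.8]
width: 0.3
```

```bash
python3 - <<'E'
from h import *
o=ctrl.get_obs();print(o['ee_pos'],o['qpos'].round(2),o['ft_force'])
d=grab('side'); c=d['img'][125:235,215:345,::-1]; cv2.imwrite('pics/sidec5.png',cv2.resize(c,(700,592),interpolation=cv2.INTER_CUBIC))
E
```

```text
[647.8058448  -24.44287541  85.10552111] [-0.07  0.63  1.65  0.02  0.87  1.3 ] [ 3.59868703  2.33067939 -1.84895092]
```

View pics/sidec5.png

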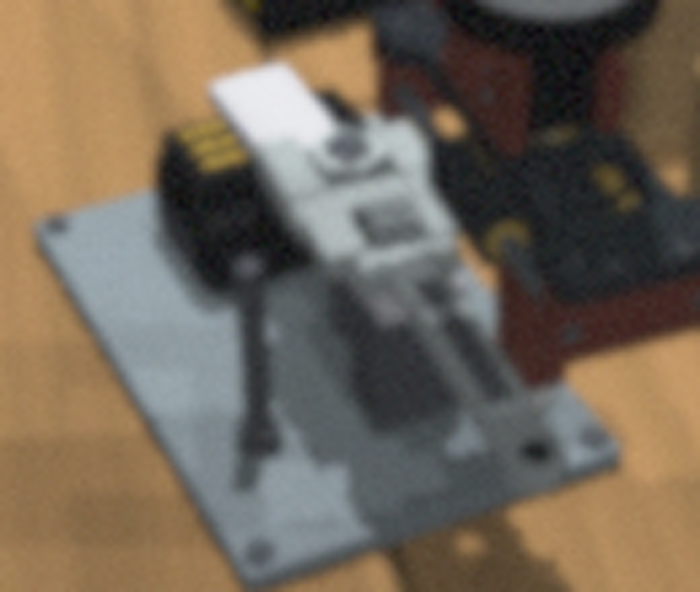

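Request:
{"name": "jog_arm", "arguments": {
  "steps": [
    {"turn": [0, 0, -0.014], "dp": [-0.074, -0.024, 0], "claw": 0},
    {"turn": [0, 0, -0.028], "dp": [-0.148, -0.045, 0], "claw": 0},
    {"turn": [0, 0, -0.042], "dp": [-0.224, -0.062, 0], "claw": 0},
    {"turn": [0, 0, -0.055], "dp": [-0.3, -0.077, 0], "claw": 0},
    {"turn": [0, 0, -0.069], "dp": [-0.376, -0.087, 0], "claw": 0},
    {"turn": [0, 0, -0.083], "dp": [-0.453, -0.096, 0], "claw": 0},
    {"turn": [0, 0, -0.097], "dp": [-0.53, -0.1, 0], "claw": 0},
    {"turn": [0, 0, -0.111], "dp": [-0.607, -0.102, 0], "claw": 0}
  ]
}}

```text
t: 8.27
ee_pos: [600.5, -33.2, 86.9]
orientation: [-1.109, 1.331, -1.316]
ft_force: [3.8, -0.4, -1.0]
width: 0.5
```

Request:
{"name": "jog_arm", "arguments": {
  "steps": [
    {"turn": [0, 0, -0.011], "dp": [-0.06, 0, -0.01], "claw": 0},
    {"turn": [0, 0, -0.022], "dp": [-0.12, 0.003, -0.02], "claw": 0},
    {"turn": [0, 0, -0.033], "dp": [-0.187, 0.008, -0.02], "claw": 0},
    {"turn": [0, 0, -0.047], "dp": [-0.26, 0.018, -0.02], "claw": 0},
    {"turn": [0, 0, -0.061], "dp": [-0.34, 0.03, -0.02], "claw": 0},
    {"turn": [0, 0, -0.068], "dp": [-0.38, 0.039, -0.02], "claw": 0},
    {"turn": [0, 0, -0.075], "dp": [-0.42, 0.048, -0.02], "claw": 0}
  ]
}}

```text
t: 8.85
ee_pos: [568.4, -29.7, 86.8]
orientation: [-0.971, 1.494, -1.487]
ft_force: [2.3, -2.0, 2.3]
width: 0.6
```

```bash
python3 - <<'E'
from h import *
o=ctrl.get_obs();print(o['ee_pos'],o['qpos'].round(2),o['ft_force'])
d=grab('side'); c=d['img'][125:235,215:345,::-1]; cv2.imwrite('pics/sidec6.png',cv2.resize(c,(700,592),interpolation=cv2.INTER_CUBIC))
E
```

```text
[568.43340306 -29.6750002   86.8153584 ] [-0.08  0.53  1.85  0.02  0.75  1.87] [ 2.30282049 -2.04309379  2.30022589]
```

View pics/sidec6.png

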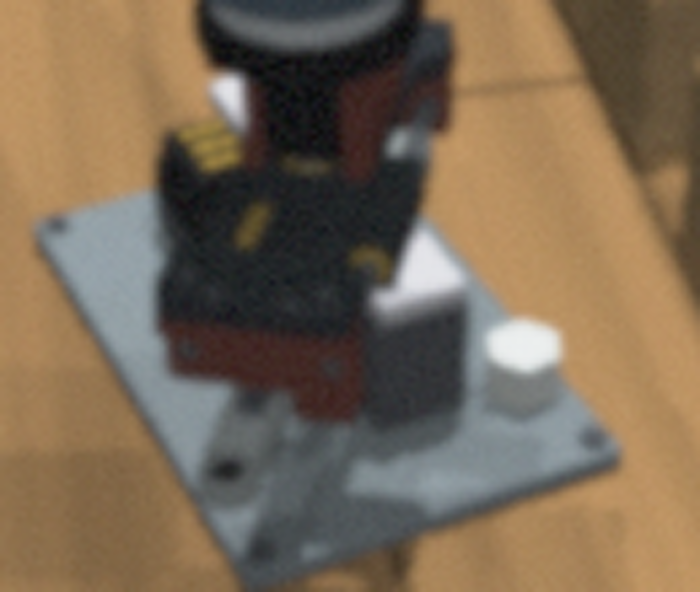

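Request:
{"name": "jog_arm", "arguments": {
  "steps": [
    {"turn": [0, 0, -0.004], "dp": [-0.02, 0.004, 0], "claw": 0},
    {"turn": [0, 0, -0.008], "dp": [-0.04, 0.009, 0], "claw": 0},
    {"turn": [0, 0, -0.012], "dp": [-0.06, 0.014, 0], "claw": 0}
  ]
}}

```text
t: 9.15
ee_pos: [563.1, -28.3, 86.7]
orientation: [-0.946, 1.522, -1.515]
ft_force: [3.5, -2.6, 2.6]
width: 0.6
```

Request:
{"name": "jog_arm", "arguments": {
  "steps": [
    {"turn": [0, 0, -0.004], "dp": [-0.02, 0.006, 0], "claw": 0},
    {"turn": [0, 0, -0.006], "dp": [-0.035, 0.01, 0], "claw": 0},
    {"turn": [0, 0, -0.006], "dp": [-0.035, 0.01, 0], "claw": 0}
  ]
}}

```text
t: 9.4
ee_pos: [562.1, -28.1, 86.9]
orientation: [-0.931, 1.532, -1.53]
ft_force: [8.8, -4.4, -3.0]
width: 0.1
```

Request:
{"name": "jog_arm", "arguments": {
  "steps": [
    {"turn": [0, 0, 0], "dp": [-0.02, 0.006, 0], "claw": 0},
    {"turn": [0, 0, 0], "dp": [-0.03, 0.009, 0], "claw": 0},
    {"turn": [0, 0, 0], "dp": [-0.03, 0.009, 0], "claw": 0}
  ]
}}

```text
t: 9.65
ee_pos: [562.1, -28.1, 87.0]
orientation: [-0.927, 1.527, -1.533]
ft_force: [10.1, -5.2, -6.4]
width: 0.5
```

Request:
{"name": "jog_arm", "arguments": {
  "steps": [
    {"turn": [0, 0, 0], "dp": [0.1, -0.04, 0], "claw": 0},
    {"turn": [0, 0, 0], "dp": [0.35, -0.15, 0], "claw": 0},
    {"turn": [0, 0, 0], "dp": [0.45, -0.2, 0.3], "claw": 0},
    {"turn": [0, 0, 0], "dp": [0.45, -0.2, 0.8], "claw": 0},
    {"turn": [0, 0, 0], "dp": [0.45, -0.2, 1], "claw": 0}
  ]
}}

```text
t: 10.07
ee_pos: [599.3, -44.2, 169.8]
orientation: [-0.926, 1.527, -1.533]
ft_force: [0.0, -0.6, 0.7]
width: 0.5
```

Request:
{"name": "jog_arm", "arguments": {
  "steps": [
    {"turn": [0, 0, 0], "dp": [-0.1, -0.5, 0.3], "claw": 0},
    {"turn": [0, 0, 0], "dp": [-0.2, -1, 0.5], "claw": 0},
    {"turn": [0, 0, 0], "dp": [-0.2, -1, 0.6], "claw": 0}
  ]
}}

```text
t: 10.32
ee_pos: [582.2, -127.4, 219.1]
orientation: [-0.926, 1.529, -1.535]
ft_force: [-0.3, -0.0, -0.1]
width: 0.5
```

Request:
{"name": "jog_arm", "arguments": {
  "steps": [
    {"turn": [0, 0, 0], "dp": [-0.1, -0.5, 0], "claw": 0},
    {"turn": [0, 0, 0], "dp": [-0.2, -1, 0], "claw": 0},
    {"turn": [0, 0, 0], "dp": [-0.2, -1, 0], "claw": 0}
  ]
}}

```text
t: 10.57
ee_pos: [564.5, -212.1, 218.9]
orientation: [-0.925, 1.532, -1.538]
ft_force: [-0.9, -0.4, -0.6]
width: 0.5
```

Request:
{"name": "jog_arm", "arguments": {
  "steps": [
    {"turn": [0, 0, 0], "dp": [-0.1, -0.5, 0], "claw": 0},
    {"turn": [0, 0, 0], "dp": [-0.2, -1, 0], "claw": 0},
    {"turn": [0, 0, 0], "dp": [-0.2, -1, 0], "claw": 0}
  ]
}}

```text
t: 10.82
ee_pos: [547.0, -296.4, 218.2]
orientation: [-0.924, 1.536, -1.541]
ft_force: [-0.6, -0.2, 0.3]
width: 0.1
```

Request:
{"name": "jog_arm", "arguments": {
  "steps": [
    {"turn": [0, 0, 0], "dp": [-0.1, -0.5, 0], "claw": 0},
    {"turn": [0, 0, 0], "dp": [-0.2, -1, 0], "claw": 0},
    {"turn": [0, 0, 0], "dp": [-0.2, -1, 0], "claw": 0}
  ]
}}

```text
t: 11.07
ee_pos: [529.6, -380.7, 217.4]
orientation: [-0.923, 1.539, -1.544]
ft_force: [-0.6, -0.0, 0.5]
width: 0.5
```

```bash
python3 - <<'E'
from h import *
d=grab('top'); c=d['img'][135:245,150:310,::-1]; cv2.imwrite('pics/topc7.png',cv2.resize(c,(800,550),interpolation=cv2.INTER_CUBIC))
d=grab('side'); c=d['img'][125:235,215:345,::-1]; cv2.imwrite('pics/sidec7.png',cv2.resize(c,(700,592),interpolation=cv2.INTER_CUBIC))
E
```

```text
(no output)
```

View pics/topc7.png

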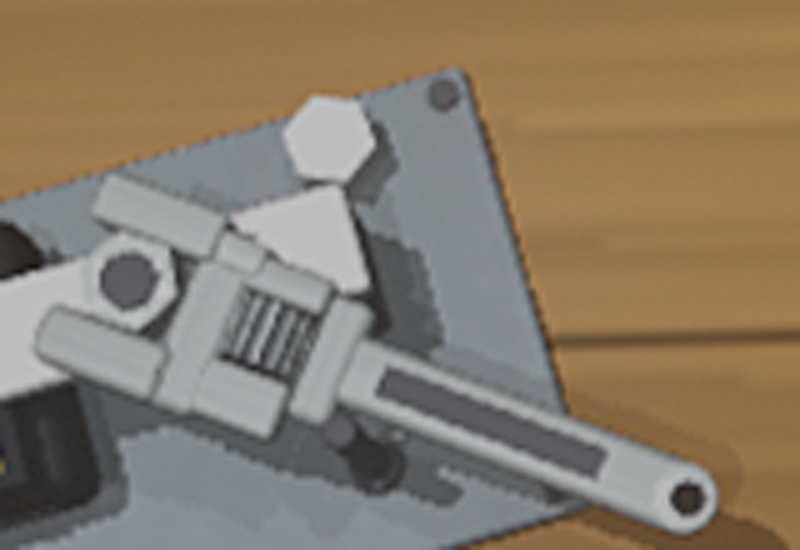

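View pics/sidec7.png

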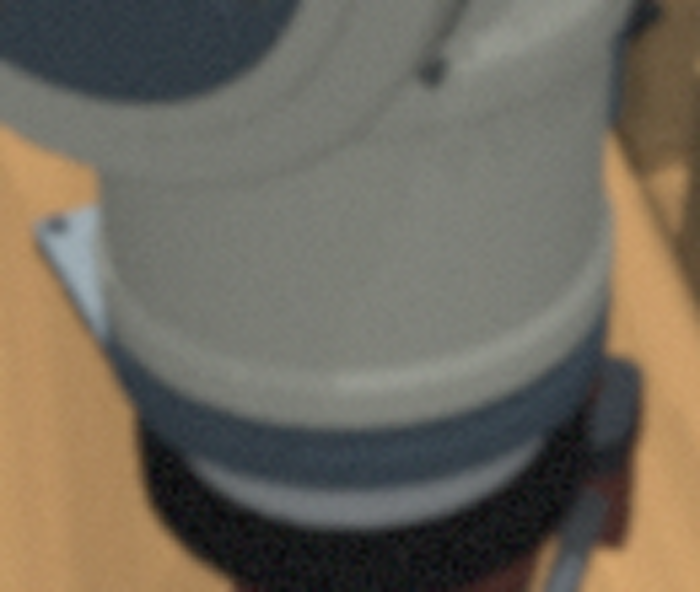

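```bash
python3 - <<'E'
from h import *
import cv2
d=load('top')
b=d['img'][165:215,152:222,::-1]
# earlier crop
a=cv2.imread('pics/topc.png')[150:400,10:360]
o=np.vstack([cv2.resize(a,(420,300)),cv2.resize(b,(420,300),interpolation=cv2.INTER_CUBIC)])
cv2.imwrite('pics/cmp8.png',o)
E
```

```text
(no output)
```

View pics/cmp8.png

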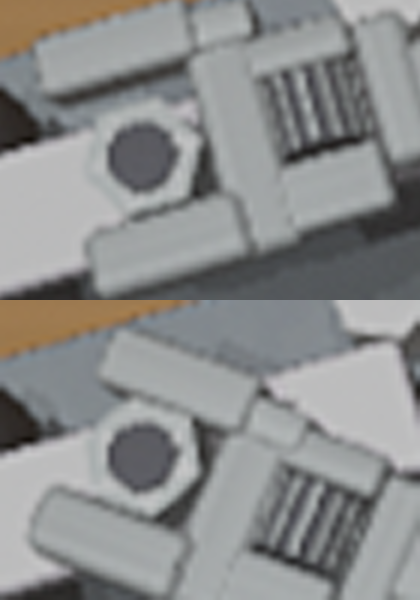

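```bash
python3 - <<'E'
from h import *
b=load('top')['img'][175:212,155:200,::-1]
a=cv2.resize(cv2.imread('pics/topc.png'),(160,110),interpolation=cv2.INTER_AREA)[40:77,5:50]
o=np.hstack([cv2.resize(x,(400,330),interpolation=cv2.INTER_LANCZOS4) for x in(a,b)])
o=np.clip((o.astype(float)-90)*1.8,0,255).astype(np.uint8)
cv2.imwrite('pics/cmp9.png',o)
E
```

```text
(no output)
```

View pics/cmp9.png

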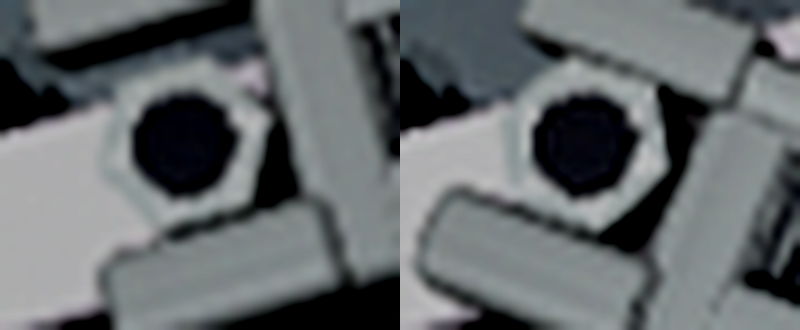

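```bash
python3 - <<'E'
from h import *
A=cv2.imread('pics/topc.png',0);B=cv2.imread('pics/topc7.png',0)
def pol(I):
    p=cv2.warpPolar(I,(70,360),(129,280),70,cv2.WARP_POLAR_LINEAR).astype(float); return p
a,b=pol(A),pol(B)
o=np.hstack([cv2.resize(x.astype(np.uint8),(380,600)) for x in(a,b)]);cv2.imwrite('pics/pol.png',o)
E
```

```text
(no output)
```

View pics/pol.png

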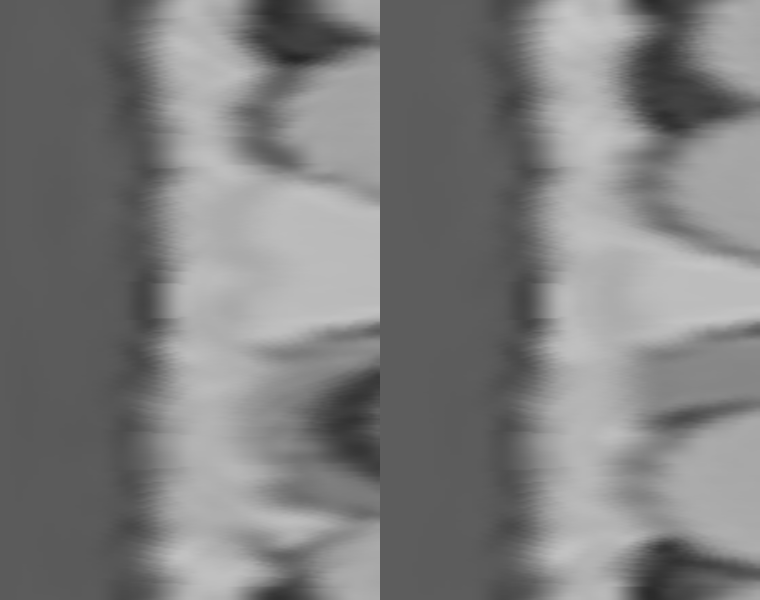

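```bash
python3 - <<'E'
from h import *
d=load('top');p=[world(d,150+x/5,135+y/5,z) for x,y,z in((129,281,112),(688,498,105),(342,430,108))]
s=p[0]
for q in p[1:]: e=q-s;print(q.round(1),np.hypot(*e[:2]).round(1),np.degrees(np.arctan2(e[1],e[0])).round(2))
cv2.imwrite('pics/topfull.png',d['img'][...,::-1])
E
```

```text
[521.1 -75.8 105. ] 199.1 -112.51
[546.2  37.8 108. ] 87.0 -126.06
```

View pics/topfull.png

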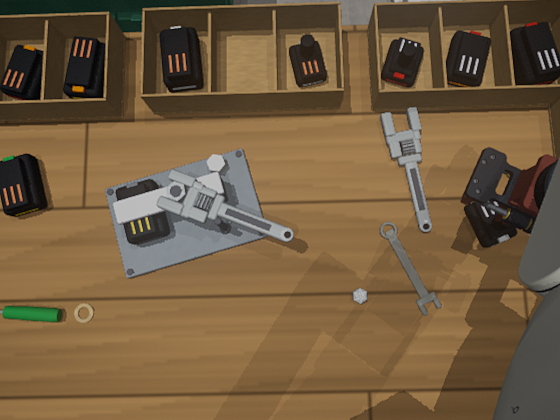

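```bash
python3 - <<'E'
from h import *
b=load('top')['img'][205:240,195:245,::-1]
o=cv2.resize(b,(800,560),interpolation=cv2.INTER_CUBIC)
o=np.clip(o.astype(float)*1.4,0,255).astype(np.uint8)
cv2.imwrite('pics/pin.png',o)
E
```

```text
(no output)
```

View pics/pin.png

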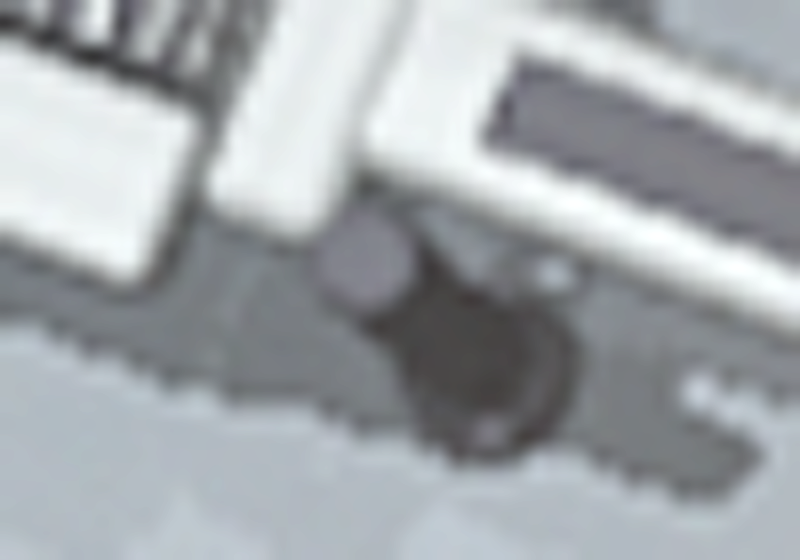

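Request:
{"name": "jog_arm", "arguments": {
  "steps": [
    {"turn": [0, 0, 0], "dp": [0.12, 0.5, 0], "claw": 0},
    {"turn": [0, 0, 0], "dp": [0.24, 1, 0], "claw": 0},
    {"turn": [0, 0, 0], "dp": [0.24, 1, 0], "claw": 0}
  ]
}}

```text
t: 11.42
ee_pos: [549.8, -289.1, 216.2]
orientation: [-0.925, 1.542, -1.534]
ft_force: [-0.1, -0.4, 0.5]
width: 0.2
```

Request:
{"name": "jog_arm", "arguments": {
  "steps": [
    {"turn": [0, 0, 0], "dp": [0.12, 0.5, 0], "claw": 0},
    {"turn": [0, 0, 0], "dp": [0.24, 1, 0], "claw": 0},
    {"turn": [0, 0, 0], "dp": [0.24, 1, 0], "claw": 0}
  ]
}}

```text
t: 11.67
ee_pos: [569.1, -202.3, 215.7]
orientation: [-0.927, 1.543, -1.528]
ft_force: [0.1, 0.2, -0.4]
width: 0.7
```

Request:
{"name": "jog_arm", "arguments": {
  "steps": [
    {"turn": [0, 0, 0], "dp": [0.12, 0.5, 0], "claw": 0},
    {"turn": [0, 0, 0], "dp": [0.24, 1, 0], "claw": 0},
    {"turn": [0, 0, 0], "dp": [0.24, 1, 0], "claw": 0}
  ]
}}

```text
t: 11.92
ee_pos: [588.6, -116.1, 215.5]
orientation: [-0.93, 1.542, -1.522]
ft_force: [-0.9, -0.1, 0.3]
width: 0.1
```

Request:
{"name": "jog_arm", "arguments": {
  "steps": [
    {"turn": [0, 0, 0], "dp": [0.12, 0.5, -0.2], "claw": 0},
    {"turn": [0, 0, 0], "dp": [0.24, 0.95, -0.4], "claw": 0},
    {"turn": [0, 0, 0], "dp": [0.24, 0.95, -0.6], "claw": 0},
    {"turn": [0, 0, 0], "dp": [0.24, 0.95, -0.6], "claw": 0}
  ]
}}

```text
t: 12.25
ee_pos: [605.4, -36.8, 164.1]
orientation: [-0.938, 1.544, -1.517]
ft_force: [-1.0, -0.1, -1.1]
width: 0.6
```

Request:
{"name": "jog_arm", "arguments": {
  "steps": [
    {"turn": [0, 0, 0], "dp": [0, 0, -0.45], "claw": 0},
    {"turn": [0, 0, 0], "dp": [0, 0, -0.9], "claw": 0},
    {"turn": [0, 0, 0], "dp": [-0.1, 0, -0.95], "claw": 0},
    {"turn": [0, 0, 0], "dp": [-0.3, 0.01, -0.95], "claw": 0},
    {"turn": [0, 0, 0], "dp": [-0.46, 0.02, -0.95], "claw": 0},
    {"turn": [0, 0, 0], "dp": [-0.46, 0.02, -0.95], "claw": 0}
  ]
}}

```text
t: 12.75
ee_pos: [565.7, -35.7, 88.9]
orientation: [-0.94, 1.547, -1.516]
ft_force: [1.0, -0.3, -1.0]
width: 0.6
```

Request:
{"name": "jog_arm", "arguments": {
  "steps": [
    {"turn": [0, 0, 0], "dp": [-0.02, 0.009, 0], "claw": 0},
    {"turn": [0, 0, 0], "dp": [-0.05, 0.02, 0], "claw": 0},
    {"turn": [0, 0, 0], "dp": [-0.05, 0.02, 0], "claw": 0}
  ]
}}

```text
t: 13.0
ee_pos: [562.6, -34.5, 90.1]
orientation: [-0.938, 1.545, -1.517]
ft_force: [0.6, 0.1, -0.3]
width: 0.6
```

Request:
{"name": "jog_arm", "arguments": {
  "steps": [
    {"turn": [0, 0, 0], "dp": [-0.02, 0.009, -0.02], "claw": 0},
    {"turn": [0, 0, 0], "dp": [-0.04, 0.018, -0.03], "claw": 0},
    {"turn": [0, 0, 0], "dp": [-0.04, 0.018, -0.03], "claw": 0}
  ]
}}

```text
t: 13.25
ee_pos: [560.2, -33.1, 88.0]
orientation: [-0.937, 1.544, -1.518]
ft_force: [2.3, -1.5, 1.5]
width: 0.7
```

Request:
{"name": "jog_arm", "arguments": {
  "steps": [
    {"turn": [0, 0, 0], "dp": [-0.02, 0.009, 0], "claw": 0},
    {"turn": [0, 0, 0], "dp": [-0.04, 0.018, 0], "claw": 0},
    {"turn": [0, 0, 0], "dp": [-0.04, 0.018, 0], "claw": 0}
  ]
}}

```text
t: 13.5
ee_pos: [559.7, -32.8, 88.3]
orientation: [-0.933, 1.538, -1.521]
ft_force: [8.9, -6.7, -7.3]
width: 0.3
```

Request:
{"name": "jog_arm", "arguments": {
  "steps": [
    {"turn": [0, 0, 0], "dp": [-0.03, 0.013, 0], "claw": 0},
    {"turn": [0, 0, 0], "dp": [-0.06, 0.026, 0], "claw": 0},
    {"turn": [0, 0, 0], "dp": [-0.06, 0.026, 0], "claw": 0}
  ]
}}

```text
t: 13.75
ee_pos: [559.9, -32.5, 88.8]
orientation: [-0.926, 1.528, -1.526]
ft_force: [15.6, -10.5, -12.4]
width: 0.7
```

Request:
{"name": "jog_arm", "arguments": {
  "steps": [
    {"turn": [0, 0, 0], "dp": [0.1, -0.04, 0], "claw": 0},
    {"turn": [0, 0, 0], "dp": [0.35, -0.15, 0], "claw": 0},
    {"turn": [0, 0, 0], "dp": [0.45, -0.2, 0.3], "claw": 0},
    {"turn": [0, 0, 0], "dp": [0.45, -0.2, 0.8], "claw": 0},
    {"turn": [0, 0, 0], "dp": [0.45, -0.2, 1], "claw": 0}
  ]
}}

```text
t: 14.17
ee_pos: [597.4, -48.7, 171.7]
orientation: [-0.924, 1.527, -1.526]
ft_force: [1.1, -0.9, 0.8]
width: 0.4
```

Request:
{"name": "jog_arm", "arguments": {
  "steps": [
    {"turn": [0, 0, 0], "dp": [-0.1, -0.5, 0.3], "claw": 0},
    {"turn": [0, 0, 0], "dp": [-0.2, -1, 0.5], "claw": 0},
    {"turn": [0, 0, 0], "dp": [-0.2, -1, 0.6], "claw": 0}
  ]
}}

```text
t: 14.42
ee_pos: [580.7, -131.9, 221.3]
orientation: [-0.924, 1.527, -1.528]
ft_force: [0.3, -0.6, -0.7]
width: 0.3
```

Request:
{"name": "jog_arm", "arguments": {
  "steps": [
    {"turn": [0, 0, 0], "dp": [-0.1, -0.5, 0], "claw": 0},
    {"turn": [0, 0, 0], "dp": [-0.2, -1, 0], "claw": 0},
    {"turn": [0, 0, 0], "dp": [-0.2, -1, 0], "claw": 0}
  ]
}}

```text
t: 14.67
ee_pos: [563.4, -216.7, 221.3]
orientation: [-0.923, 1.529, -1.532]
ft_force: [-0.1, -0.3, -0.1]
width: 0.7
```

Request:
{"name": "jog_arm", "arguments": {
  "steps": [
    {"turn": [0, 0, 0], "dp": [-0.1, -0.5, 0], "claw": 0},
    {"turn": [0, 0, 0], "dp": [-0.2, -1, 0], "claw": 0},
    {"turn": [0, 0, 0], "dp": [-0.2, -1, 0], "claw": 0},
    {"turn": [0, 0, 0], "dp": [-0.2, -1, 0], "claw": 0}
  ]
}}

```text
t: 15.0
ee_pos: [546.5, -297.9, 220.4]
orientation: [-0.921, 1.533, -1.533]
ft_force: [0.4, 0.3, -0.0]
width: 0.3
```

```bash
python3 - <<'E'
from h import *
d=grab('top'); c=d['img'][135:245,150:310,::-1]; cv2.imwrite('pics/topc10.png',cv2.resize(c,(800,550),interpolation=cv2.INTER_CUBIC))
print(ctrl.get_obs()['t'])
E
```

```text
15.05
```

View pics/topc10.png

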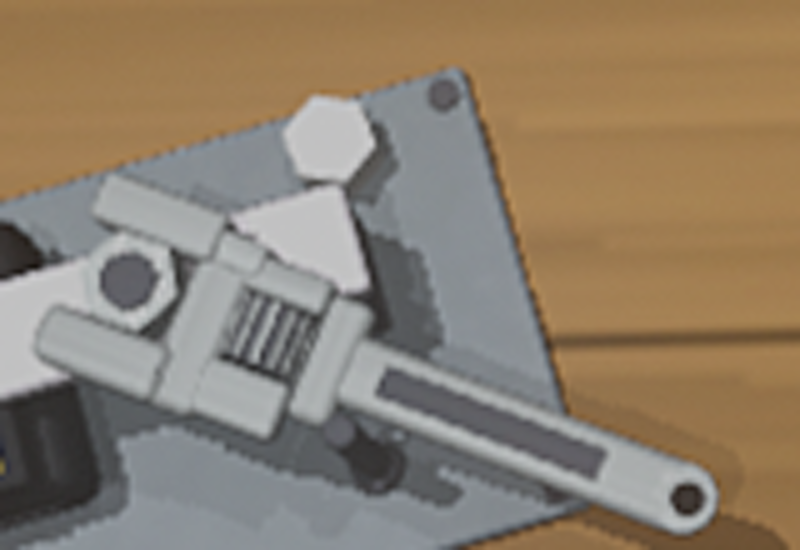

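Under a 19 N push the wrench did not move, and its position in the picture is unchanged: hole at (688,498), pin at (342,430) against the shoulder and side of the handle. The jaws sit evenly on both sides of the nut, so I'm handing in.

```bash
python3 -c "
from h import *
print(ctrl.close_job())"
```

```text
the job is handed in; nothing more can be done
None
```

The worm is rolled until the jaws close on the nut, and the handle is swung clockwise to a hard stop at the pin. I handed the job in at about 15 s with the arm well clear.

- **Worm:** I made three strokes with the shut fingertip, mostly at 4–14 N, with a brief peak of about 19 N as the second stroke began. By the second and third strokes the fingertip was sliding, with a sideways force of about 10 N. I took this to mean the worm had reached its stop. The moving jaw has visibly closed, and both jaws sit evenly about the nut in the last top picture.
- **Swing:** The fingertip stalled at about 11 N. I went back and pushed again with about 19 N, and the handle did not move.
- **Nut:** In the top pictures it has turned with the wrench. My rough reading is 33°, good to about 5°, against the 37° expected.

**Doubtful check:** the pictures give a swing of about 0.67 rad, not the stated 0.70. A close crop leaves an apparent 1–3 mm between the pin and the handle's edge, although the pin looks to be against the shoulder of the wrench head. I trusted the hard stop in the force reading over the picture.

The spare wrench was not touched.

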